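# Lock the banding wheel with its square key

### The job

Lock the brake of the sculptor's banding wheel: take the red-handled square key out of its wooden block, press its tip into the round collar on the wheel's sloping front housing, rotating it until the square drops fully home, and then turn it clockwise until it stops. Let go and leave the key standing fully home in the locked brake; leave the jar, the yellow rib and the wooden modelling stick where they are.

Things in the scene. Friction and masses are not known exactly. Their poses are not given: they have to be found in the camera images.
- key_grip (a point): Centre of the key's flat red grip, 46 mm along the key's x, 12 mm thick along its y, 38 mm high along its z; 85 mm above the key's tip. Under the grip (from 66 mm above the tip) come a 16 mm round neck and a steel flange 36 mm across, 50 to 56 mm above the tip.
- key: Loose key, 104 mm long, about 0.15 kg; origin at the centre of its tip, z along the shank towards the grip (up in the block). Below the flange the steel shank is 16 mm square, sides square to the key's x and y; the last 5 mm taper to 13 mm square. At the start the flange rests on the block and the shank hangs in its hole: it must rise 50 mm to come clear.
- socket (a point): Centre of the rim of the steel collar, the mouth of the brake socket. z: socket axis, pointing out, 30 degrees from vertical, leaning away from the turntable to the robot's side. A funnel 34 mm wide at the rim leads to a 25 mm round bore at 5 mm depth. The sloping plate round it is 80 mm square, 6 mm below the rim. x and y are square to the sides of the square hole and turn with the core.
- square (a point): Mouth of the square hole in the brass core, 11.5 mm below the rim on the same axis, same axes as socket. Hole 18 mm square, 22 mm deep: a key fully home has its tip on the floor 33.5 mm below the rim. Out of line by more than about 7 degrees the key stays up on the core, its tip 12 to 18 mm below the rim. It fits every 90 degrees.
- brake (a joint): Angle of the brass core, rad: 0 to 0.35 at the start (off), 1.3 at its stop (locked); grows clockwise, seen looking down into the socket. Turning takes about 0.25 N m; it stays where it is left, and a lightly pressed key that is not yet in the square hardly turns it. The key has about 0.12 rad of play either way in the square.
- wheel: Grey banding wheel, fixed; origin on the bench under the turntable's middle. Socket rim 155 mm from it along the wheel's -x, 85 mm high. Turntable 230 mm across, 115 to 131 mm high, its edge 40 mm behind the socket; a fixed clay pot 120 mm wide on it reaches 205 mm. Foot 180 mm wide, 24 mm high, from 190 mm before to 100 mm behind the origin.
- block: Fixed wooden block, 60 mm (x) by 110 mm (y), 60 mm high, origin under its middle; the key hangs in the 25 mm round hole at its middle.
- jar_center (a point): Middle of a loose closed amber glass jar, 60 mm across and 85 mm high, upright: to be left alone.
- rib_center (a point): Middle of a loose yellow plastic ring (a clay rib), 64 mm across and 8 mm thick, flat on the bench: to be left alone.
- stick_center (a point): Point on a loose flat wooden modelling stick, 200 mm long along its x (from 85 mm behind to 115 mm ahead of the point), 10 mm thick, on the bench: to be left alone.
There are look-alikes about, which are no part of the job. Of the things shaped like the key, the bare steel one is meant.

How it is judged (in metres and radians):
On the way:
1. the key has dropped fully home in the square socket while the brake is not yet locked (z of key in the frame of socket below -0.027 m and distance between key and socket below 0.04 m and value of joint brake below 1 rad), for 0.1 s.
At the end, for the whole second after the job is handed in: The brake core stands at its clockwise stop (joint over 1.15 of 1.3 rad), and the key is left in it, at rest, its tip more than 27 mm below the collar's rim and its axis within 0.15 rad of the socket's (value of joint brake above 1.15 rad and z of key in the frame of socket below -0.027 m and distance between key and socket below 0.04 m and angle between the z axis of key and the z axis of socket, either way round below 0.15 rad and linear speed of key below 0.02 m/s and velocity of joint brake below 0.05 rad/s); the robot touches nothing.
It fails at once if the jar is pushed more than 30 mm from its place (distance of jar_center from where it was at the start of the episode above 0.03 m).
It fails at once if the yellow rib is pushed more than 30 mm from its place (distance of rib_center from where it was at the start of the episode above 0.03 m).
It fails at once if the wooden stick is pushed more than 30 mm from its place (distance of stick_center from where it was at the start of the episode above 0.03 m).
It fails at once if the jar is tipped over (angle between jar_center's own z axis and vertical above 0.5 rad).
It also fails if it takes over 48 s, if anything falls off the work surface, if the arm or the gripper's body presses on something with over 40 N, if the wrist force passes 120 N, or if a joint passes its speed limit or range.

### The arm

A 6-joint arm with a two-finger parallel gripper is mounted at the origin on the work surface. World frame = base frame: x ahead of the robot, y to its left, z up, the work surface at z = 0. Lengths are in mm, angles in rad, forces in N, time in s.
With the tool pointing down it reaches from about 275 to 725 mm from the base axis. Payload 5.6 kg.
Tool frame: the origin (TCP) lies on the centre line of the jaws, within the pads' length; the fingertips stand 8 mm ahead of it and the grasp point (between the pads) lies 11 mm behind it (env.tcp_to_tips is the distance from the TCP to the fingertips, in mm); z points along the fingers, y is the direction in which the jaws open and shut (so a half turn about z gives the same grasp; the last joint's range is limited). The gripper opens to 85 mm and grips with 20 to 120 N. Pads are 22 mm wide; open, the fingers measure 114 mm over their backs; the gripper's body (76 mm by 85 mm) begins 54 mm behind the grasp point. The pads swing forward as they close: fully open they stand 13 mm farther back than shut.
Start: joints at [1.633, 0.255, 0.108, 0, -1.424, -0.285], TCP at [121.501, 536.405, 239.283] pointing down, gripper open.
Joint ranges: [-2.95, 2.95], [-1.21, 1.97], [-1.09, 1.5], [-2.87, 1.71], [-2.94, -0.07], [-3.05, 3.05]. Speed limits (rad/s): [2.57, 2.57, 3.14, 3.14, 3.14, 3.14].

### API

Orientations are given as a rotation vector (axis times angle).
In Python, from rig import env gives the robot as it stands. The module is installed in compiled form; this text tells all that it offers.
- The arm moves only by the tool servo_tool, never from a script. Its argument "increments" is a list that holds one entry, the list of rows, each a list of 7 numbers: the shift along the tool's x, y, z in mm, then the turn, a rotation vector about the tool's x, y, z in rad, then the opening, from 0 (shut) to 1 (fully open). A call has exactly 8 rows; each row shifts and turns the commanded pose from where the row before left it, along the tool's axes as they then stand; what a row does not reach is not made up. A row lasts 1/12 s, in which the tool goes at most 41.7 mm and 7.16 degrees, less where a joint would pass 70% of its speed; a pose out of reach is approached as far as the arm can. A call is refused whole if a number of a shift passes 41.7 or a number of a turn 0.125, either way. A call with a gripper value outside its range is refused whole. The fingers move at their own pace and stop on an object; the grip force is fixed at half the most. Time passes only in rows, so rows that do not move let the fingers close, or fill a call up. It gives the time, the measured TCP pose, the force and the opening at its end, in the units of the state.
- env.state(): the state, without advancing time (a new reading comes with each control period).
- env.get_image(name): name is "scene" or "side" or "wrist"; returns a dict with "img" (400x640x3 uint8, blue, green, red), "camera_matrix" (3x3 intrinsics, pixels), "R" (3x3) and "t" (3): a world point X has camera coordinates R X + t. Camera axes: x right, y down, z forward; pixel columns grow to the right and rows downward; lengths in mm; the calibration is good to about 2 mm. A picture is of the moment at which its call begins. There is no depth.
- env.hand_in(): hands the job in, once; it reports no verdict.
The state is a dict: "t": time; "joint_pos": joint angles; "joint_vel": joint speeds; "joint_torque": joint torques, N m; "tool_pos": TCP position; "eef_rot": TCP orientation; "wrist_force": force on the tool from outside, world axes, zero at the start; "wrist_torque": the same for the moment, N m; "finger_gap": finger opening in mm.
Only numpy, scipy, OpenCV 4.12 (cv2) and the standard library are available. Lean on these libraries where they do the work, as an engineer would, in place of code of your own. Each camera call takes 0.05 s, during which the arm holds its last target.

## Working session

There is one attempt and no reset: what is moved stays moved. The work goes in short steps, Python scripts to look and compute and a tool call to move; the robot and the scene stay as the last step left them, time stands still between calls to the robot, and variables do not carry over. Pictures are saved under pics/ and viewed, and the job is handed in when it is done.

Besides the shell and the picture viewer there is one more tool, called after "Call:" in YAML: its name, and indented under it one key for each argument. servo_tool: Moves the arm, as the interface text tells. Its arguments: {"type":"object","properties":{"increments":{"type":"array","items":{"type":"array","items":{"type":"array","items":{"type":"number"}}}}},"required":["increments"]}

```bash
mkdir -p pics
cat > h.py <<'E'
from rig import env
import numpy as np, cv2, json
from scipy.spatial.transform import Rotation as Rn
def snap(n,tag):
    d=env.get_image(n); cv2.imwrite(f'pics/{tag}.png',d['img']); np.savez(f'pics/{tag}.npz',img=d['img'],K=d['camera_matrix'],R=d['R'],t=d['t']); return d
def load(tag): return np.load(f'pics/{tag}.npz')
def ray(d,u,v):
    R=np.array(d['R']);t=np.array(d['t']).ravel();c=-R.T@t
    r=R.T@np.linalg.inv(d['K'])@np.array([u,v,1.]); return c,r/np.linalg.norm(r)
def onz(d,u,v,z):
    c,r=ray(d,u,v); return c+r*(z-c[2])/r[2]
def tri(*obs):
    A=np.zeros((3,3));b=np.zeros(3);L=[]
    for d,u,v in obs:
        c,r=ray(d,u,v);P=np.eye(3)-np.outer(r,r);A+=P;b+=P@c;L.append((c,P))
    X=np.linalg.solve(A,b); return X,[np.linalg.norm(P@(X-c)) for c,P in L]
def proj(d,X):
    p=np.array(d['K'])@(np.array(d['R'])@np.asarray(X,float)+np.array(d['t']).ravel()); return p[:2]/p[2]
E
python3 -c "
from h import *
for n in ['scene','side','wrist']:
    d=snap(n,n+'0'); print(n,-d['R'].T@np.ravel(d['t']))
print(env.state())"
```

```text
scene [1267.67474149 -497.50053841  944.7956492 ]
side [ 95.02885943 519.7017035  892.99536793]
wrist [184.22729029 522.1801275  373.59874992]
{'t': 0.15, 'joint_pos': array([ 1.63261135e+00,  2.55616530e-01,  1.07286055e-01, -3.53793699e-04,
       -1.42391714e+00, -2.84586127e-01]), 'joint_vel': array([ 0.00228148, -0.00321144,  0.00439541, -0.00036685,  0.00208069,
       -0.00048624]), 'joint_torque': array([-9.63910134e-04, -3.86937582e+01,  2.38084280e+01,  5.36666796e+00,
       -4.45973565e-03,  1.28176211e-06]), 'tool_pos': array([121.3927822 , 536.05467799, 238.59448449]), 'eef_rot': array([ 3.12063459e+00, -3.49120486e-01, -1.48529549e-04]), 'wrist_force': array([ 0.11952343, -0.79455573,  0.50302265]), 'wrist_torque': array([ 0.05768953, -0.00801689, -0.01167633]), 'finger_gap': 85.58270148947851}
```

View pics/scene0.png

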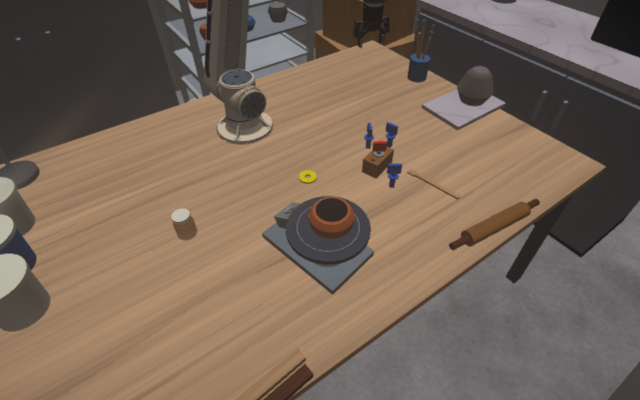

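View pics/side0.png

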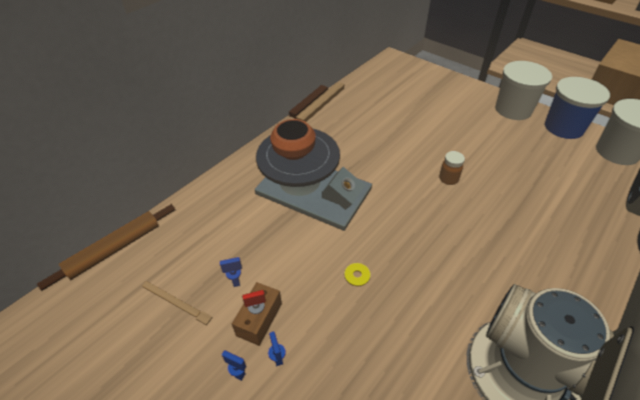

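View pics/wrist0.png

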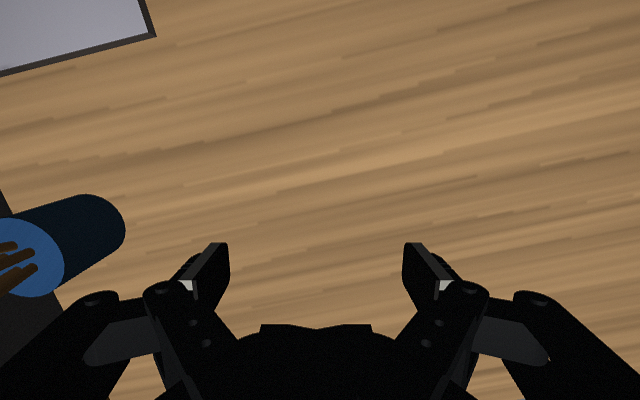

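```bash
python3 -c "
from h import *
a=load('scene0')['img'];b=load('side0')['img']
A=cv2.resize(a[110:210,340:470],(780,600),interpolation=3);B=cv2.resize(b[250:385,190:330],(622,600),interpolation=3)
cv2.imwrite('pics/c1.png',A);cv2.imwrite('pics/c2.png',B)
C=cv2.resize(b[110:240,240:390],(690,598),interpolation=3);cv2.imwrite('pics/c3.png',C)
s=load('side0');c=load('scene0')
for n,p,q,z in [('grip',(255,298),(379,145),95),('jar',(451,180),(185,230),0),('rib',(357,274),(308,177),4),('pot',(292,128),(332,206),205)]:
  print(n,tri((s,*p),(c,*q)),onz(s,*p,z),onz(c,*q,z))
"
```

```text
grip (array([497.44054917, 274.11517243,  97.97913801]), [np.float64(0.28829305996086674), np.float64(0.28829305996102356)]) [498.74633566 272.98534898  95.        ] [494.89369378 277.07309911  95.        ]
jar (array([ 3.83056912e+02, -4.02157478e+02,  3.32592043e-01]), [np.float64(3.686518298301601), np.float64(3.68651829830161)]) [ 384.73325973 -398.25774537    0.        ] [ 378.92189929 -404.35945176    0.        ]
rib (array([401.98461899,  39.11129099,   2.50573319]), [np.float64(0.43335873866402946), np.float64(0.4333587386640575)]) [401.21451614  39.55681025   4.        ] [403.70836384  38.53700827   4.        ]
pot (array([720.77121613, -90.73216164, 212.33743949]), [np.float64(0.18602077365995548), np.float64(0.18602077365983213)]) [727.4058104  -97.46603959 205.        ] [715.42581629 -86.52359151 205.        ]
```

View pics/c1.png

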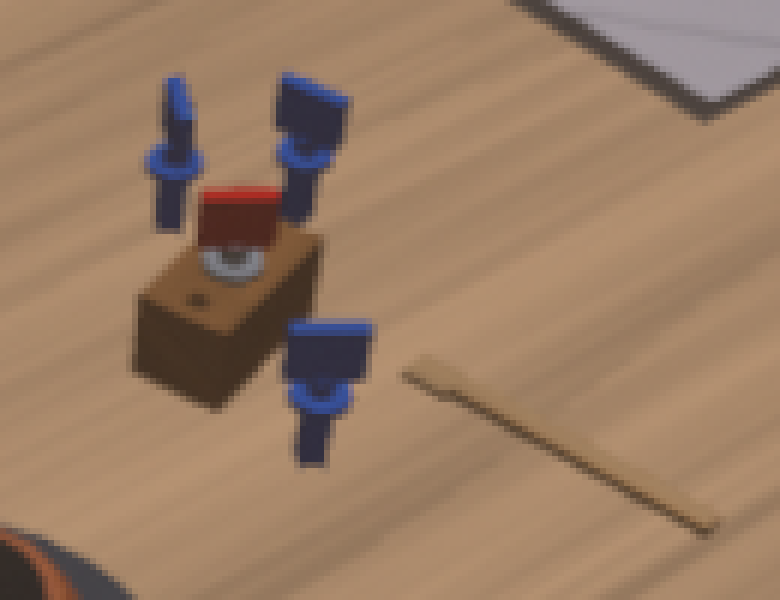

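View pics/c2.png

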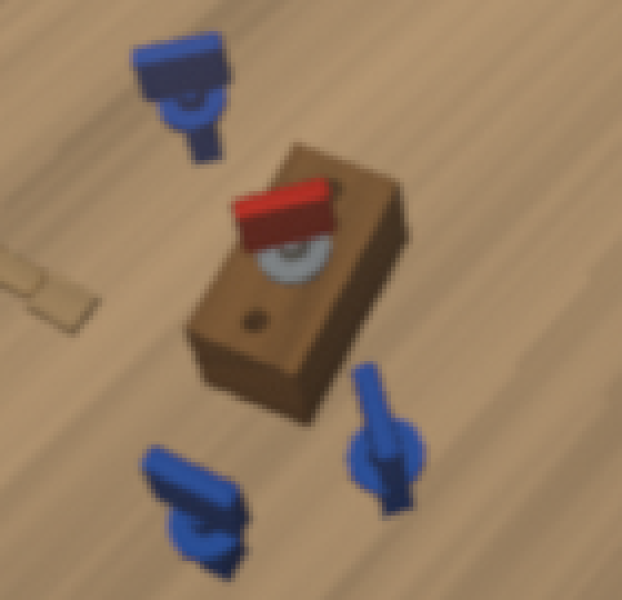

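View pics/c3.png

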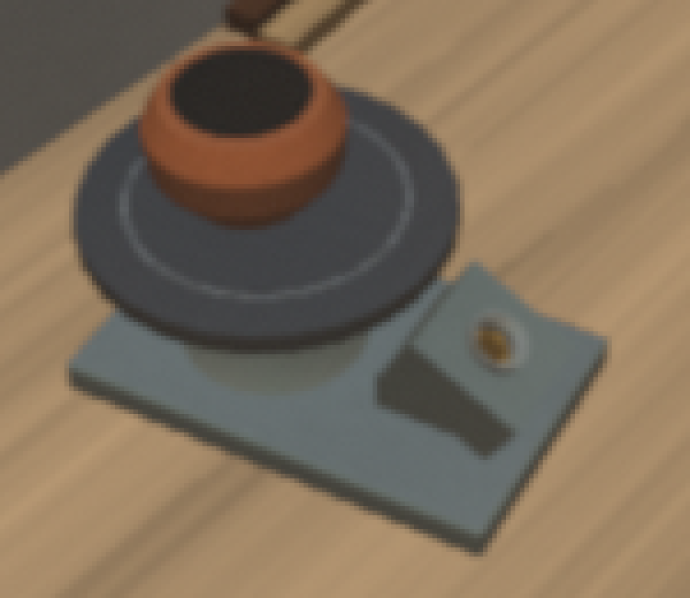

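```bash
cat > m.py <<'E'
from h import *
s=load('side0');c=load('scene0')
S=lambda x,y:(190+x/4.443,250+y/4.443)
C=lambda x,y:(340+x/6,110+y/6)
W=lambda x,y:(240+x/4.6,110+y/4.6)
np.set_printoptions(precision=1,suppress=True)
def two(n,p,q): X,e=tri((s,*p),(c,*q)); print(n,X,e[0].round(1))
two('red top mid',S(283,190),C(241,191))
a,b=onz(s,*S(237,203),114),onz(s,*S(328,181),114);print('side top edge far?',a,b,np.linalg.norm(a-b),np.degrees(np.arctan2(*(b-a)[1::-1])))
a,b=onz(c,*C(201,192),114),onz(c,*C(283,192),114);print('scene',a,b,np.linalg.norm(a-b),np.degrees(np.arctan2(*(b-a)[1::-1])))
two('blue1/C top',S(180,46),C(330,327))
two('blue2/A top',S(370,380),C(177,85))
two('blue3/B top',S(195,468),C(313,88))
two('blue1 flange',S(192,105),C(320,397))
two('blue2 flange',S(386,460),C(174,162))
two('blue3 flange',S(205,530),C(305,152))
for n,pts in [('side block',[S(296,146),S(400,184),S(297,374),S(190,330)]),]:
  P=[onz(s,*p,60) for p in pts];print(n,P,np.mean(P,0))
  for i in range(4): e=P[(i+1)%4]-P[i];print(np.linalg.norm(e),np.degrees(np.arctan2(e[1],e[0])))
P=[onz(c,*p,60) for p in [C(140,293),C(222,332)]];print(P)
P=[onz(c,*p,10) for p in [C(405,375),C(710,533)]];print('stick',P)
P=[onz(s,*S(90,315),10)];print(P)
# wheel
two('pot',W(241,92),(331,207))
print('socket',onz(s,*W(497,342),85))
P=[onz(s,*W(x,y),24) for x,y in [(70,372),(480,540),(606,343)]];print('foot',P)
for i in range(2): e=P[i+1]-P[i];print(np.linalg.norm(e),np.degrees(np.arctan2(e[1],e[0])))
E
python3 m.py
```

```text
red top mid [500.8 273.2 114.2] 1.3
side top edge far? [511.5 290.6 114. ] [487.3 255.3 114. ] 42.807055095909774 -124.43427756665868
scene [488.7 255.3 114. ] [515.9 293.2 114. ] 46.62537780492625 54.28815846987951
blue1/C top [607.3 245.7 101. ] 1.3
blue2/A top [402.4 311.5 114.9] 1.3
blue3/B top [438.7 386.1 102.5] 1.4
blue1 flange [607.6 247.6  48.6] 0.5
blue2 flange [396.5 318.1  51. ] 0.4
blue3 flange [436.  392.1  50.3] 0.0
side block [array([541.3, 233.3,  60. ]), array([485.6, 215.1,  60. ]), array([453. , 317.6,  60. ]), array([507.6, 335. ,  60. ])] [496.9 275.2  60. ]
58.634624222804284 -161.87118615963888
107.53419083872707 107.63387904816872
57.28156058962131 17.706497989602422
107.10881764864519 -71.64345232162171
[array([489.9, 214.2,  60. ]), array([543.5, 230.3,  60. ])]
stick [array([594.4, 333.6,  10. ]), array([785.8, 379.2,  10. ])]
[array([577.2, 351. ,  10. ])]
pot [718.8 -91.1 206.9] 0.9
socket [ 558.7 -123.6   85. ]
foot [array([780.3,  15.3,  24. ]), array([504.9, -41.9,  24. ]), array([ 541.1, -214.4,   24. ])]
281.27747346492873 -168.2749266238275
176.3127366411479 -78.14498401980354
```

```bash
cat >> h.py <<'E'
from scipy.linalg import expm,logm
def pose(p,rv):
    T=np.eye(4);T[:3,:3]=Rn.from_rotvec(rv).as_matrix();T[:3,3]=p;return T
def cur():
    s=env.state();return pose(s['tool_pos'],s['eef_rot'])
def mk(p,x,z):
    z=np.array(z,float);z/=np.linalg.norm(z);x=np.array(x,float);x-=z*(x@z);x/=np.linalg.norm(x)
    T=np.eye(4);T[:3,:3]=np.c_[x,np.cross(z,x),z];T[:3,3]=p;return T
def row(Tt,N,T0=None):
    T0=cur() if T0 is None else T0
    D=np.linalg.inv(T0)@Tt; rv=Rn.from_matrix(D[:3,:3]).as_rotvec()
    L=np.real(logm(D)) if np.linalg.norm(rv)>1e-6 else None
    E=expm(L/N) if L is not None else pose(D[:3,3]/N,[0,0,0])
    print('N',N,'row',np.r_[E[:3,3].round(1),Rn.from_matrix(E[:3,:3]).as_rotvec().round(4)].tolist(),'total',D[:3,3].round(1),rv.round(3))
def yx(deg): a=np.radians(deg);return [np.cos(a),np.sin(a),0]
E
python3 -c "
from h import *
w=load('wrist0');print(w['K'],w['R'])
T=cur();print(T.round(3)); print('cam in tool',np.linalg.inv(T)@np.r_[-w['R'].T@w['t'].ravel(),1],'\n',T[:3,:3].T@w['R'].T)
row(mk([525,-75,240],yx(-98),[0,0,-1]),24)
A=mk([500,270,240],yx(-98),[0,0,-1]);row(A,16)
row(mk([525,-75,240],yx(-98),[0,0,-1]),16,A)
"
```

```text
[[288.49984411   0.         315.50432032]
 [  0.         288.49984411 199.64319902]
 [  0.           0.           1.        ]] [[-0.22107365 -0.97525355  0.00263857]
 [-0.9417065   0.21417107  0.25946024]
 [-0.25360462  0.05487506 -0.96575019]]
[[ 9.75000e-01 -2.21000e-01 -0.00000e+00  1.21393e+02]
 [-2.21000e-01 -9.75000e-01 -1.00000e-03  5.36055e+02]
 [ 0.00000e+00  1.00000e-03 -1.00000e+00  2.38594e+02]
 [ 0.00000e+00  0.00000e+00  0.00000e+00  1.00000e+00]]
cam in tool [  64.35680195   -0.15256431 -135.00003337    1.        ] 
 [[-9.27334612e-05 -9.65734893e-01 -2.59530552e-01]
 [ 9.99999337e-01 -3.87346058e-04  1.08403501e-03]
 [-1.14741857e-03 -2.59530280e-01  9.65734289e-01]]
N 24 row [33.5, 1.7, -0.0, 0.0, -0.0, 0.062] total [528.7 506.8  -0.6] [ 1.000e-03 -1.000e-03  1.488e+00]
N 16 row [30.3, -9.6, -0.1, 0.0001, -0.0001, 0.093] total [428.  175.8  -1.1] [ 1.000e-03 -1.000e-03  1.488e+00]
N 16 row [21.1, -4.5, 0.0, 0.0, 0.0, 0.0] total [338.2 -72.8   0. ] [0. 0. 0.]
```

Call:
servo_tool:
  increments:
    - [[33.5, 1.7, 0, 0, 0, 0.062, 1], [33.5, 1.7, 0, 0, 0, 0.062, 1], [33.5, 1.7, 0, 0, 0, 0.062, 1], [33.5, 1.7, 0, 0, 0, 0.062, 1], [33.5, 1.7, 0, 0, 0, 0.062, 1], [33.5, 1.7, 0, 0, 0, 0.062, 1], [33.5, 1.7, 0, 0, 0, 0.062, 1], [33.5, 1.7, 0, 0, 0, 0.062, 1]]

```text
t: 0.82
tool_pos: [357.0, 410.1, 238.8]
eef_rot: [2.938, -1.109, -0.0]
wrist_force: [0.8, -0.6, 0.9]
finger_gap: 85.3
```

Call:
servo_tool:
  increments:
    - [[33.5, 1.7, 0, 0, 0, 0.062, 1], [33.5, 1.7, 0, 0, 0, 0.062, 1], [33.5, 1.7, 0, 0, 0, 0.062, 1], [33.5, 1.7, 0, 0, 0, 0.062, 1], [33.5, 1.7, 0, 0, 0, 0.062, 1], [33.5, 1.7, 0, 0, 0, 0.062, 1], [33.5, 1.7, 0, 0, 0, 0.062, 1], [33.5, 1.7, 0, 0, 0, 0.062, 1]]

```text
t: 1.48
tool_pos: [502.9, 188.1, 238.8]
eef_rot: [2.576, -1.797, -0.001]
wrist_force: [0.7, -0.0, 0.4]
finger_gap: 85.6
```

```bash
python3 -c "
from h import *
s=env.state();print(s['t'],s['tool_pos'],s['joint_pos']);d=snap('wrist','w1');print(s['joint_vel'])"
```

```text
1.4833 [502.8538036 188.1480004 238.8375079] [ 6.49631611e-01  2.29731702e-01  7.37597352e-02 -1.44965861e-04
 -1.41558068e+00 -2.96706794e-01]
[-7.40868166e-01 -1.84598923e-02 -2.57701299e-02 -1.29464613e-03
  5.21255091e-03  1.94069096e-04]
```

View pics/w1.png

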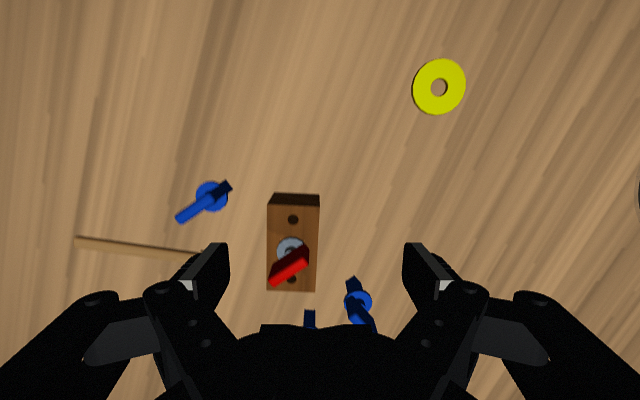

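Call:
servo_tool:
  increments:
    - [[33.5, 1.7, 0, 0, 0, 0.062, 1], [33.5, 1.7, 0, 0, 0, 0.062, 1], [33.5, 1.7, 0, 0, 0, 0.062, 1], [33.5, 1.7, 0, 0, 0, 0.062, 1], [33.5, 1.7, 0, 0, 0, 0.062, 1], [33.5, 1.7, 0, 0, 0, 0.062, 1], [33.5, 1.7, 0, 0, 0, 0.062, 1], [0, 0, 0, 0, 0, 0, 1]]

```text
t: 2.2
tool_pos: [529.3, -46.2, 239.2]
eef_rot: [2.123, -2.313, 0.001]
wrist_force: [-0.9, 0.7, 0.7]
finger_gap: 85.5
```

```bash
python3 -c "
from h import *
s=env.state();print(s['t'],s['tool_pos'],s['joint_pos']);d=snap('wrist','w2');print(s['joint_vel'])
d=load('w1')['img'];cv2.imwrite('pics/c4.png',cv2.resize(d[180:300,250:340],(600,800)[::1],interpolation=3)[:600])
for X in [[567,-122,85]]: print(proj(load('w2'),X))
"
```

```text
2.2 [529.29932594 -46.17820223 239.17072816] [ 2.08604346e-01  2.18591722e-01  5.97153577e-02  1.12174761e-03
 -1.41314768e+00 -2.94211362e-01]
[ 0.07104189  0.00268126  0.00641376 -0.02486227  0.0087655  -0.00148036]
[268.3314894 115.0134065]
```

View pics/w2.png

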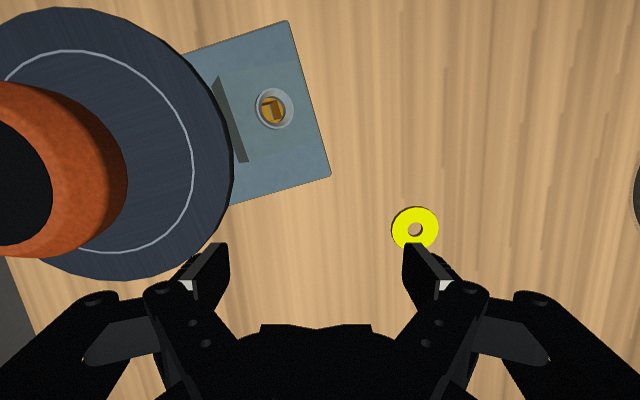

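```bash
python3 -c "
from h import *
d=load('w1')['img'];cv2.imwrite('pics/c5.png',cv2.resize(d[185:305,250:340],(450,600),interpolation=3))"
```

```text
(no output)
```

View pics/c5.png

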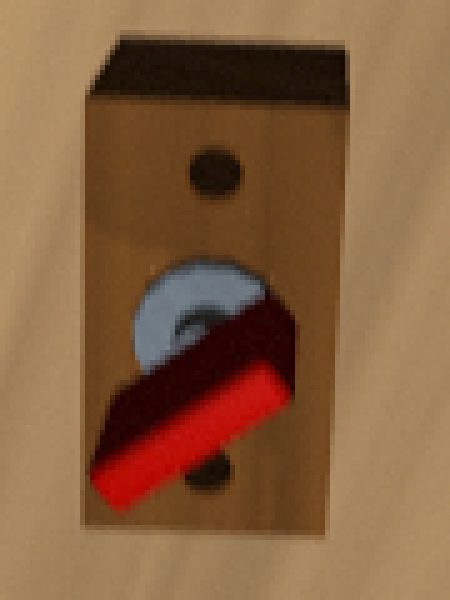

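```bash
python3 -c "
from h import *
d=load('w2');i=d['img']
cv2.imwrite('pics/c6.png',cv2.resize(i[75:145,235:315],(685,600),interpolation=3))
np.set_printoptions(precision=1,suppress=True)
h=cv2.cvtColor(i,cv2.COLOR_BGR2HSV)
for p in [(288,20),(331,175)]: print(onz(d,*p,24))
a,b=[onz(d,*p,24) for p in [(288,20),(331,175)]];print(np.linalg.norm(a-b),np.degrees(np.arctan2(*(b-a)[1::-1])))
w=load('w1');S=lambda x,y:(250+x/5,185+y/5)
P=[onz(w,*S(*p),114) for p in [(92,475),(120,512),(293,398),(264,362)]];print(np.array(P),np.mean(P,0))
for k in range(4): e=P[(k+1)%4]-P[k];print(np.linalg.norm(e),np.degrees(np.arctan2(e[1],e[0])))
print(onz(w,*S(200,328),56+10))
P=[onz(w,*S(*p),60) for p in [(85,98),(348,105),(326,535),(82,525)]];print(np.array(P),np.mean(P,0))
P=[onz(w,*S(*p),60) for p in [(216,172),(207,472)]];print(np.array(P),np.mean(P,0))
"
```

```text
[ 542.6 -220.2   24. ]
[508.5 -47.6  24. ]
175.9551113485952 101.16899769667698
[[515.7 287.3 114. ]
 [507.8 293.3 114. ]
 [483.5 257.3 114. ]
 [491.5 251.9 114. ]] [499.6 272.4 114. ]
9.948598280763974 142.5793239643576
43.46925257263803 -123.98809647920402
9.655005031595332 -33.85851086058682
42.85264103656943 55.643185449812236
[502.2 271.9  66. ]
[[544.5 230.2  60. ]
 [488.1 211.2  60. ]
 [454.7 316.4  60. ]
 [511.9 334.4  60. ]] [499.8 273.   60. ]
[[510.9 236.6  60. ]
 [487.8 310.1  60. ]] [499.4 273.4  60. ]
```

View pics/c6.png

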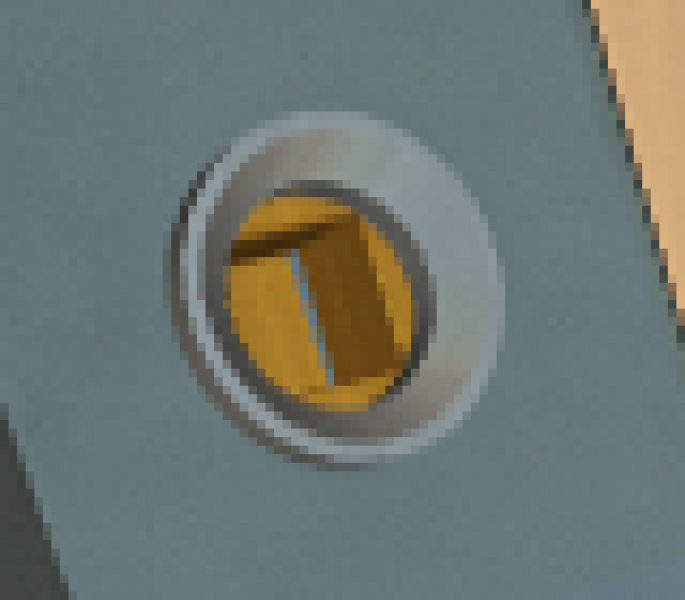

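```bash
python3 -c "
from h import *
d=load('w2')
S=onz(d,274.7,108.9,85);print(S)
a=np.radians(11.4);ax=np.array([-.5*np.cos(a),-.5*np.sin(a),.866])
T=mk([0,0,0],[-np.cos(a),-np.sin(a),0],-ax);T[:3,3]=S-T[:3,:3]@[12,0,58];print(T[:3,3])
row(T,16)
T0=cur();print('alt x');
"
```

```text
[ 560.2132821  -127.05810671   85.        ]
[ 541.97199477 -130.73619542  141.22923706]
N 16 row [5.4, -3.6, 5.2, 0.0211, -0.0281, 0.0786] total [ 85.3 -19.5  97.8] [ 0.338 -0.449  1.258]
alt x
```

Call:
servo_tool:
  increments:
    - [[5.4, -3.6, 5.2, 0.0211, -0.0281, 0.0786, 1], [5.4, -3.6, 5.2, 0.0211, -0.0281, 0.0786, 1], [5.4, -3.6, 5.2, 0.0211, -0.0281, 0.0786, 1], [5.4, -3.6, 5.2, 0.0211, -0.0281, 0.0786, 1], [5.4, -3.6, 5.2, 0.0211, -0.0281, 0.0786, 1], [5.4, -3.6, 5.2, 0.0211, -0.0281, 0.0786, 1], [5.4, -3.6, 5.2, 0.0211, -0.0281, 0.0786, 1], [5.4, -3.6, 5.2, 0.0211, -0.0281, 0.0786, 1]]

```text
t: 2.92
tool_pos: [546.3, -87.5, 194.5]
eef_rot: [-1.191, 2.606, 0.042]
wrist_force: [-0.5, 1.0, -0.2]
finger_gap: 85.3
```

Call:
servo_tool:
  increments:
    - [[5.4, -3.6, 5.2, 0.0211, -0.0281, 0.0786, 1], [5.4, -3.6, 5.2, 0.0211, -0.0281, 0.0786, 1], [5.4, -3.6, 5.2, 0.0211, -0.0281, 0.0786, 1], [5.4, -3.6, 5.2, 0.0211, -0.0281, 0.0786, 1], [5.4, -3.6, 5.2, 0.0211, -0.0281, 0.0786, 1], [5.4, -3.6, 5.2, 0.0211, -0.0281, 0.0786, 1], [5.4, -3.6, 5.2, 0.0211, -0.0281, 0.0786, 1], [0, 0, 0, 0, 0, 0, 1]]

```text
t: 3.58
tool_pos: [542.2, -123.1, 146.9]
eef_rot: [-0.376, 2.623, 0.072]
wrist_force: [-0.8, 0.8, 0.0]
finger_gap: 85.6
```

```bash
python3 -c "
from h import *
s=env.state();print(s['t'],s['tool_pos'],s['joint_pos']);d=snap('wrist','w3');print(s['joint_vel'])
q=proj(d,[560.2,-127,85]);print(q);u,v=q.astype(int)
cv2.imwrite('pics/c7.png',cv2.resize(d['img'][v-40:v+40,u-50:u+50],(750,600),interpolation=3));print(u-50,v-40)
"
```

```text
3.5833 [ 542.16195181 -123.14805526  146.93895097] [-0.03678028  0.07958857 -0.3798261  -0.22394659 -0.64721053 -1.10220005]
[ 0.00481351  0.01027353  0.07989945  0.02407736 -0.0998061   0.11817831]Traceback (most recent call last):
  File "<string>", line 4, in <module>
    q=proj(d,[560.2,-127,85]);print(q);u,v=q.astype(int)
  File "h.py", line 18, in proj
    p=np.array(d['K'])@(np.array(d['R'])@np.asarray(X,float)+np.array(d['t']).ravel()); return p[:2]/p[2]
               ~^^^^^
KeyError: 'K'
```

View pics/w3.png

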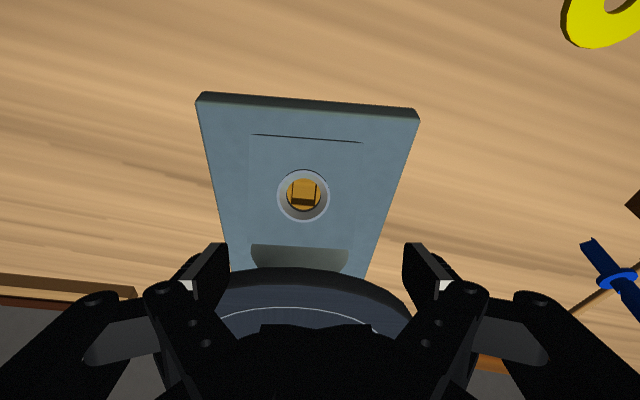

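```bash
python3 -c "
from h import *
d=load('w3')
q=proj(d,[560.2,-127,85]);print(q);u,v=303,195
cv2.imwrite('pics/c7.png',cv2.resize(d['img'][v-32:v+32,u-40:u+40],(750,600),interpolation=3));print(u-40,v-32)
"
```

```text
[303.93374281 196.83404605]
263 163
```

View pics/c7.png

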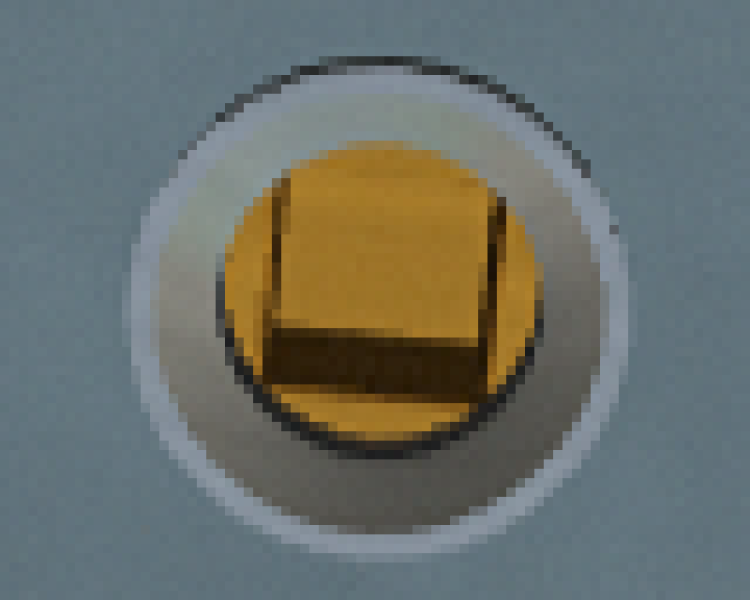

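```bash
cat > sock.py <<'E'
from h import *
np.set_printoptions(precision=2,suppress=True)
d=load('w3');e=load('w2')
S,err=tri((d,303.2,196.3),(e,274.7,108.9));print('socket',S,err)
a=np.radians(11.4);ax=np.array([-.5*np.cos(a),-.5*np.sin(a),np.sqrt(.75)])
S=onz(d,303.2,196.3,85)
S=(S+onz(e,274.7,108.9,85))/2
print('used',S)
ux=np.array([-np.cos(a),-np.sin(a),0]);ux-=ax*(ux@ax);ux/=np.linalg.norm(ux)
uy=np.cross(-ax,ux)   # tool-like frame: x to robot, z in
P0=S-11.5*ax
def pl(x,y,P=P0):
    c,r=ray(d,263+x/9.375,163+y/9.375);X=c+r*(((P-c)@ax)/(r@ax));return np.array([(X-S)@ux,(X-S)@uy])
for n,p,q in [('L',(285,180),(263,383)),('R',(505,195),(488,402)),('B',(263,383),(488,402))]:
    A,B=pl(*p),pl(*q);v=B-A;print(n,A,B,np.linalg.norm(v),np.degrees(np.arctan2(v[1],v[0])))
# plate top line (foot edge) check of lean plane
for p,q in [((203,92),(419,110))]:
    A,B=onz(d,*p,24),onz(d,*q,24);v=B-A;print(A,B,np.linalg.norm(v),np.degrees(np.arctan2(v[1],v[0])))
E
python3 sock.py
```

```text
socket [ 560.36 -127.3    84.34] [np.float64(0.21663919324319475), np.float64(0.21663919324324946)]
used [ 560.03 -127.34   85.  ]
L [ 7.72 -8.18] [-8.85 -8.93] 16.586308841926137 -177.43413826569986
R [7.81 9.19] [-9.12  9.18] 16.928355141686307 -179.95104645023778
B [-8.85 -8.93] [-9.12  9.18] 18.107339393369262 90.8434848172776
[ 534.16 -214.63   24.  ] [501.2  -53.39  24.  ] 164.5734555752719 101.55331787154671
```

```bash
python3 -c "
from h import *
T0=cur()@pose([0,0,-60],[0,0,0]);print(T0[:3,3])
row(mk([499.6,272.7,175],yx(-125),[0,0,-1]),16,T0)
"
```

```text
[ 515.66233963 -130.20909801  201.09903332]
N 16 row [-13.2, 21.8, 4.4, -0.0115, 0.0292, -0.041] total [-77.4 391.6  62.8] [-0.184  0.468 -0.656]
```

Call:
servo_tool:
  increments:
    - [[0, 0, -30, 0, 0, 0, 1], [0, 0, -30, 0, 0, 0, 1], [-13.2, 21.8, 4.4, -0.0115, 0.0292, -0.041, 1], [-13.2, 21.8, 4.4, -0.0115, 0.0292, -0.041, 1], [-13.2, 21.8, 4.4, -0.0115, 0.0292, -0.041, 1], [-13.2, 21.8, 4.4, -0.0115, 0.0292, -0.041, 1], [-13.2, 21.8, 4.4, -0.0115, 0.0292, -0.041, 1], [-13.2, 21.8, 4.4, -0.0115, 0.0292, -0.041, 1]]

```text
t: 4.3
tool_pos: [544.7, 23.2, 206.6]
eef_rot: [-0.768, 2.722, 0.043]
wrist_force: [0.5, 0.3, -0.5]
finger_gap: 85.7
```

Call:
servo_tool:
  increments:
    - [[-13.2, 21.8, 4.4, -0.0115, 0.0292, -0.041, 1], [-13.2, 21.8, 4.4, -0.0115, 0.0292, -0.041, 1], [-13.2, 21.8, 4.4, -0.0115, 0.0292, -0.041, 1], [-13.2, 21.8, 4.4, -0.0115, 0.0292, -0.041, 1], [-13.2, 21.8, 4.4, -0.0115, 0.0292, -0.041, 1], [-13.2, 21.8, 4.4, -0.0115, 0.0292, -0.041, 1], [-13.2, 21.8, 4.4, -0.0115, 0.0292, -0.041, 1], [-13.2, 21.8, 4.4, -0.0115, 0.0292, -0.041, 1]]

```text
t: 4.97
tool_pos: [519.7, 226.6, 184.6]
eef_rot: [-1.312, 2.783, 0.007]
wrist_force: [0.2, -0.6, -0.6]
finger_gap: 85.5
```

```bash
python3 -c "
from h import *
s=env.state();print(s['t'],s['tool_pos'],s['joint_pos'],s['joint_vel'])
row(mk([499.6,272.7,140],yx(-125),[0,0,-1]),6)
"
```

```text
4.9667 [519.73822939 226.61990267 184.60165259] [ 0.69460865  0.26660586 -0.02285606  0.01256793 -1.21774179 -1.3881094 ] [ 0.49906087  0.33579302  0.3693523  -0.03819361 -0.40981436  0.00670863]
N 6 row [-3.8, 7.5, 7.5, -0.0043, 0.0099, -0.0131] total [-20.   45.9  44.8] [-0.026  0.059 -0.079]
```

Call:
servo_tool:
  increments:
    - [[-13.2, 21.8, 4.4, -0.0115, 0.0292, -0.041, 1], [-13.2, 21.8, 4.4, -0.0115, 0.0292, -0.041, 1], [0, 0, 10, 0, 0, 0, 1], [0, 0, 10, 0, 0, 0, 1], [0, 0, 5, 0, 0, 0, 1], [0, 0, 0, 0, 0, 0, 1], [0, 0, 0, 0, 0, 0, 1], [0, 0, 0, 0, 0, 0, 1]]

```text
t: 5.63
tool_pos: [503.1, 272.0, 151.3]
eef_rot: [-1.444, 2.785, -0.002]
wrist_force: [0.4, 0.1, 0.1]
finger_gap: 85.5
```

```bash
python3 -c "
from h import *
s=env.state();print(s['t'],s['tool_pos'],s['joint_pos'],s['joint_vel'])
d=snap('wrist','w4');print(proj(d,[499.6,272.7,114]))
row(mk([499.6,272.7,88],yx(-125),[0,0,-1]),5)
"
```

```text
5.6333 [503.09928424 271.97370639 151.3178946 ] [ 0.77062657  0.33563709 -0.00746148  0.00275606 -1.22395141 -1.38557564] [-0.00082664 -0.00199184  0.00510863 -0.00140772  0.00203256 -0.00157734]Traceback (most recent call last):
  File "<string>", line 4, in <module>
    d=snap('wrist','w4');print(proj(d,[499.6,272.7,114]))
                               ~~~~^^^^^^^^^^^^^^^^^^^^^
  File "h.py", line 18, in proj
    p=np.array(d['K'])@(np.array(d['R'])@np.asarray(X,float)+np.array(d['t']).ravel()); return p[:2]/p[2]
               ~^^^^^
KeyError: 'K'
```

View pics/w4.png

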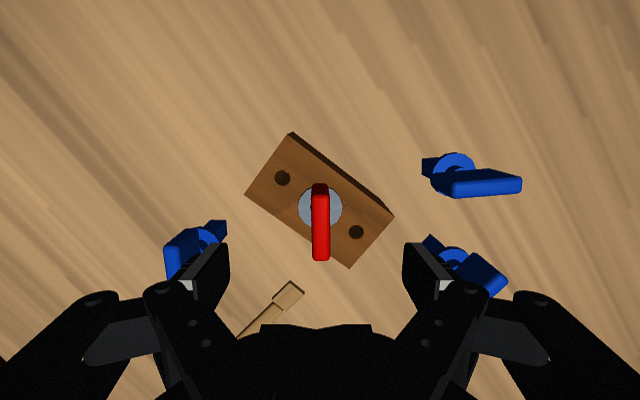

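```bash
sed -i "s/ return d$/ return load(tag)/;s/; return d\b/; return load(tag)/" h.py; python3 -c "
from h import *
d=load('w4');i=d['img'].astype(int)
m=((i[...,2]>150)&(i[...,1]<60)&(i[...,0]<60)).astype(np.uint8)
c=max(cv2.findContours(m,0,2)[0],key=cv2.contourArea);r=cv2.minAreaRect(c);print(r)
P=[onz(d,*p,114) for p in cv2.boxPoints(r)];print(np.array(P).round(1),np.mean(P,0))
for k in range(2): e=P[k+1]-P[k];print(np.linalg.norm(e),np.degrees(np.arctan2(e[1],e[0])))
print(proj(d,[499.6,272.7,114]))
row(mk(list(np.mean(P,0)[:2])+[88],yx(-125),[0,0,-1]),5)
"
```

```text
((320.4999694824219, 228.0), (63.99999237060547, 14.999998092651367), 90.0)
[[491.2 253.8 114. ]
 [483.6 259.1 114. ]
 [508.1 294.7 114. ]
 [516.2 289.1 114. ]] [499.75934343 274.19079965 114.        ]
9.239250928346406 144.84796385609542
43.25514391659467 55.46039994644328
[319.35976283 227.03890582]
N 5 row [0.1, 0.8, 12.7, -0.0006, 0.0007, -0.0006] total [ 0.4  4.2 63.4] [-0.003  0.003 -0.003]
```

Call:
servo_tool:
  increments:
    - [[0.1, 0.8, 12.7, 0, 0, 0, 1], [0.1, 0.8, 12.7, 0, 0, 0, 1], [0.1, 0.8, 12.7, 0, 0, 0, 1], [0, 0.8, 12.7, 0, 0, 0, 1], [0, 0.6, 12.5, 0, 0, 0, 1], [0, 0, 0, 0, 0, 0, 0], [0, 0, 0, 0, 0, 0, 0], [0, 0, 0, 0, 0, 0, 0]]

```text
t: 6.35
tool_pos: [500.3, 274.6, 88.4]
eef_rot: [-1.445, 2.784, -0.002]
wrist_force: [0.2, -1.0, 0.4]
finger_gap: 51.8
```

Call:
servo_tool:
  increments:
    - [[0, 0, 0, 0, 0, 0, 0], [0, 0, 0, 0, 0, 0, 0], [0, 0, 0, 0, 0, 0, 0], [0, 0, 0, 0, 0, 0, 0], [0, 0, 0, 0, 0, 0, 0], [0, 0, 0, 0, 0, 0, 0], [0, 0, 0, 0, 0, 0, 0], [0, 0, 0, 0, 0, 0, 0]]

```text
t: 7.02
tool_pos: [499.9, 274.6, 87.8]
eef_rot: [-1.445, 2.785, -0.002]
wrist_force: [-0.4, -0.6, 5.0]
finger_gap: 10.9
```

```bash
python3 -c "
from h import *
s=env.state();print(s['t'],s['tool_pos'],s['joint_pos'],s['wrist_force'],s['finger_gap'])
d=snap('wrist','w5')
"
```

```text
7.0167 [499.93574816 274.63763303  87.81289898] [ 0.77814169  0.38242283 -0.11085269  0.00299402 -1.07385071 -1.39274454] [-0.35903623 -0.61314732  5.03733574] 10.929453678776367
```

View pics/w5.png

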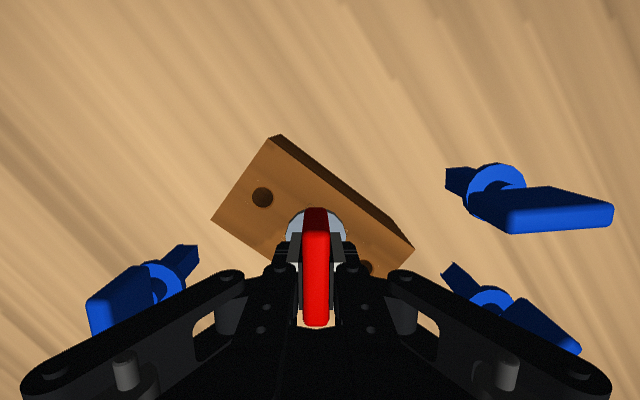

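Call:
servo_tool:
  increments:
    - [[0, 0, -8, 0, 0, 0, 0], [0, 0, -12, 0, 0, 0, 0], [0, 0, -15, 0, 0, 0, 0], [0, 0, -15, 0, 0, 0, 0], [0, 0, -15, 0, 0, 0, 0], [0, 0, -15, 0, 0, 0, 0], [0, 0, -15, 0, 0, 0, 0], [0, 0, -15, 0, 0, 0, 0]]

```text
t: 7.73
tool_pos: [498.5, 274.2, 197.3]
eef_rot: [-1.446, 2.788, -0.002]
wrist_force: [-0.1, 0.6, -1.5]
finger_gap: 11.1
```

```bash
cat > fr.py <<'E'
from h import *
S=np.array([560.2,-127.3,84.8]);a=np.radians(11.4)
ax=np.array([-.5*np.cos(a),-.5*np.sin(a),np.sqrt(.75)])
F=mk(S,[-np.cos(a),-np.sin(a),0],-ax)
def keypose(h,th,off=(0,0),L=78):
    "TCP pose: tip h mm above rim, rotated th deg about tool z"
    return F@pose([off[0],off[1],-h-L],[0,0,np.radians(th)])
def where(L=78):
    s=env.state();M=np.linalg.inv(F)@cur();tip=M@[0,0,L,1]
    rv=Rn.from_matrix(M[:3,:3]);e=rv.as_euler('ZYX',degrees=True)
    print('t',round(s['t'],2),'tip in socket',(tip[:3]*[1,1,-1]).round(1),'theta',e[0].round(1),'tilt',e[1:].round(1),'F',(F[:3,:3].T@s['wrist_force']).round(1),'Tq',(F[:3,:3].T@s['wrist_torque']).round(2),'gap',round(s['finger_gap'],1),'j',s['joint_pos'].round(2))
E
python3 -c "
from fr import *
where();d=snap('wrist','w6')
print(keypose(30,-88.5)[:3,3]);row(keypose(30,-88.5),16)
"
```

```text
t 7.73 tip in socket [-33.7 405.8  20.4] theta -47.5 tilt [ 21.3 -21.6] F [0.7 0.6 1.3] Tq [ 0.03 -0.02  0.02] gap 11.1 j [ 0.78  0.31  0.07  0.   -1.33 -1.39]
[ 507.26535657 -137.97349638  178.33074361]
N 16 row [25.6, -6.6, 2.0, 0.0303, -0.0134, -0.048] total [ 333.6 -243.4   21.7] [ 0.484 -0.215 -0.768]
```

View pics/w6.png

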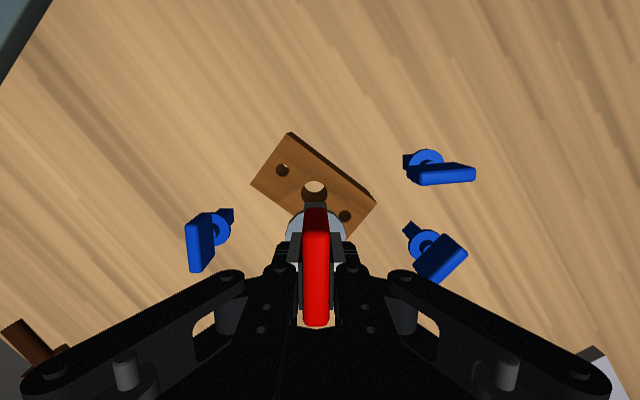

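```bash
python3 -c "
from fr import *
T=cur();E=pose([25.6,-6.6,2,],[.0303,-.0134,-.048])
for i in range(16):
  T=T@E; print(i,T[:3,3].round(),(T@[0,0,78,1])[:3].round())
row(keypose(30,-88.5),1,T)"
```

```text
0 [491. 250. 199.] [494. 250. 121.]
1 [483. 225. 197.] [488. 224. 119.]
2 [476. 199. 194.] [484. 199. 117.]
3 [470. 174. 192.] [481. 173. 115.]
4 [466. 148. 190.] [480. 147. 113.]
5 [463. 121. 187.] [479. 121. 111.]
6 [462.  95. 185.] [480.  95. 109.]
7 [462.  68. 183.] [483.  69. 108.]
8 [463.  42. 182.] [486.  43. 107.]
9 [466.  16. 180.] [491.  17. 106.]
10 [469. -11. 179.] [497.  -8. 106.]
11 [474. -37. 178.] [505. -34. 106.]
12 [481. -62. 177.] [513. -58. 106.]
13 [488. -88. 177.] [523. -83. 107.]
14 [ 497. -113.  177.] [ 534. -106.  109.]
15 [ 507. -137.  178.] [ 545. -130.  111.]
N 1 row [0.7, -0.2, -0.2, -0.0002, -0.0007, 0.0] total [ 0.7 -0.2 -0.2] [-0.    -0.001  0.   ]
```

Path is clear; carrying the key to the pre-insert pose.

Call:
servo_tool:
  increments:
    - [[25.6, -6.6, 2, 0.0303, -0.0134, -0.048, 0], [25.6, -6.6, 2, 0.0303, -0.0134, -0.048, 0], [25.6, -6.6, 2, 0.0303, -0.0134, -0.048, 0], [25.6, -6.6, 2, 0.0303, -0.0134, -0.048, 0], [25.6, -6.6, 2, 0.0303, -0.0134, -0.048, 0], [25.6, -6.6, 2, 0.0303, -0.0134, -0.048, 0], [25.6, -6.6, 2, 0.0303, -0.0134, -0.048, 0], [25.6, -6.6, 2, 0.0303, -0.0134, -0.048, 0]]

```text
t: 8.45
tool_pos: [459.5, 66.7, 179.0]
eef_rot: [-1.823, 2.286, -0.245]
wrist_force: [0.2, -0.9, -0.9]
finger_gap: 11.5
```

Call:
servo_tool:
  increments:
    - [[25.6, -6.6, 2, 0.0303, -0.0134, -0.048, 0], [25.6, -6.6, 2, 0.0303, -0.0134, -0.048, 0], [25.6, -6.6, 2, 0.0303, -0.0134, -0.048, 0], [25.6, -6.6, 2, 0.0303, -0.0134, -0.048, 0], [25.6, -6.6, 2, 0.0303, -0.0134, -0.048, 0], [25.6, -6.6, 2, 0.0303, -0.0134, -0.048, 0], [25.6, -6.6, 2, 0.0303, -0.0134, -0.048, 0], [25.6, -6.6, 2, 0.0303, -0.0134, -0.048, 0]]

```text
t: 9.12
tool_pos: [501.8, -130.7, 173.5]
eef_rot: [-2.062, 1.759, -0.439]
wrist_force: [0.6, 0.2, -2.0]
finger_gap: 11.0
```

Call:
servo_tool:
  increments:
    - [[0, 0, 0, 0, 0, 0, 0], [0, 0, 0, 0, 0, 0, 0], [0, 0, 0, 0, 0, 0, 0], [0, 0, 0, 0, 0, 0, 0], [0, 0, 0, 0, 0, 0, 0], [0, 0, 0, 0, 0, 0, 0], [0, 0, 0, 0, 0, 0, 0], [0, 0, 0, 0, 0, 0, 0]]

```text
t: 9.78
tool_pos: [502.8, -129.2, 174.7]
eef_rot: [-2.061, 1.76, -0.44]
wrist_force: [0.0, 0.8, -1.4]
finger_gap: 11.1
```

```bash
python3 -c "
from fr import *
where();d=snap('wrist','w7');s=snap('side','s7');c=snap('scene','sc7')
row(keypose(30,-88.5),1)
cv2.imwrite('pics/c8.png',cv2.resize(s['img'][110:230,270:420],(750,600),interpolation=3))
"
```

```text
t 9.78 tip in socket [ 5.2  9.2 28.1] theta -87.7 tilt [ 0.3 -0.8] F [0.5 0.8 1.3] Tq [0.01 1.7  0.02] gap 11.1 j [-0.03 -0.04 -0.45 -0.17 -0.67  0.29]
N 1 row [9.0, -4.5, -1.9, 0.0144, -0.005, -0.015] total [ 9.  -4.5 -1.9] [ 0.014 -0.005 -0.015]
```

View pics/w7.png

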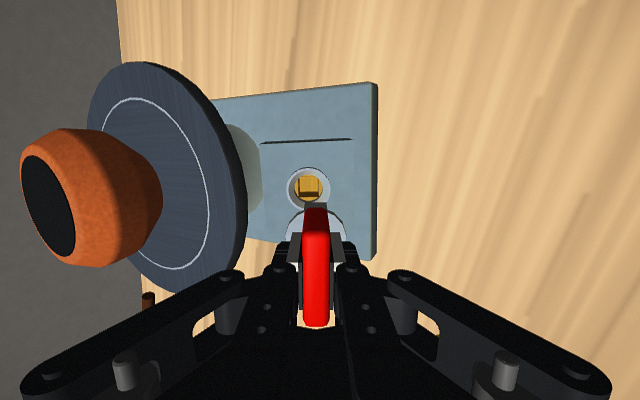

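View pics/c8.png

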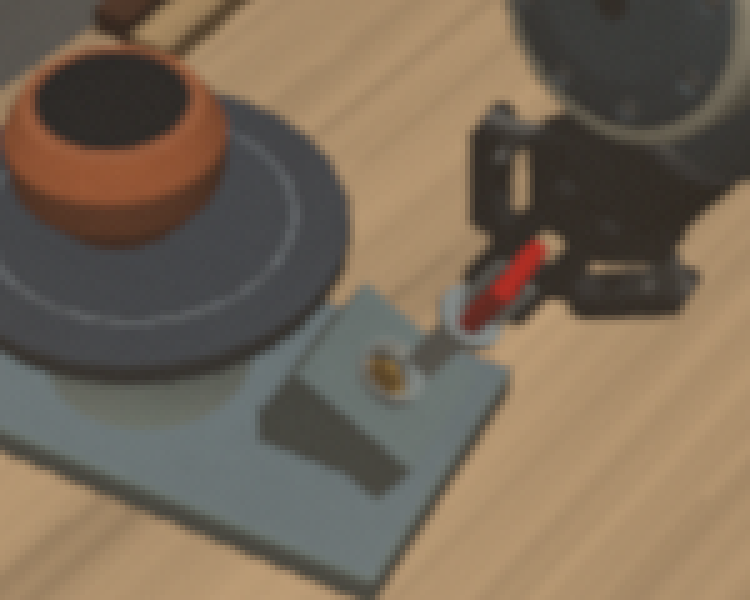

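Call:
servo_tool:
  increments:
    - [[4.5, -2.2, -1, 0.007, -0.002, -0.007, 0], [4.5, -2.3, -0.9, 0.007, -0.003, -0.008, 0], [0, 0, 3, 0, 0, 0, 0], [0, 0, 4, 0, 0, 0, 0], [0, 0, 4, 0, 0, 0, 0], [0, 0, 4, 0, 0, 0, 0], [0, 0, 0, 0, 0, 0, 0], [0, 0, 0, 0, 0, 0, 0]]

```text
t: 10.6
tool_pos: [514.4, -136.4, 164.7]
eef_rot: [-2.065, 1.736, -0.449]
wrist_force: [0.5, 0.0, -1.9]
finger_gap: 11.0
```

```bash
python3 -c "
from fr import *
where();d=snap('wrist','w8');s=snap('side','s8')
row(keypose(13,-88.5),1)
A=cv2.resize(s['img'][130:210,300:400],(625,500),interpolation=3)
cv2.imwrite('pics/c9.png',A);cv2.imwrite('pics/c10.png',cv2.resize(d['img'][150:250,240:390],(750,500),interpolation=3))
"
```

```text
t 10.6 tip in socket [ 0.6  0.1 14.5] theta -88.5 tilt [-0.  -0.1] F [ 0.6 -0.1  1.9] Tq [-0.06  1.74 -0.01] gap 11.0 j [-0.06  0.   -0.43 -0.21 -0.64  0.37]
N 1 row [-0.1, 0.0, 2.0, 0.0005, -0.0001, -0.0] total [-0.1  0.   2. ] [ 0.001 -0.    -0.   ]
```

View pics/c9.png

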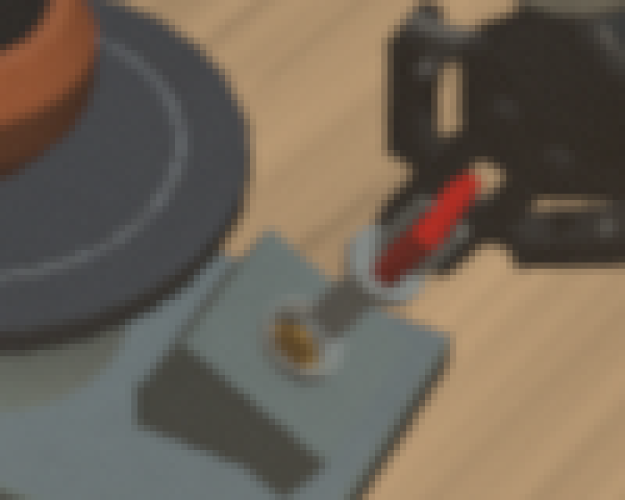

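View pics/c10.png

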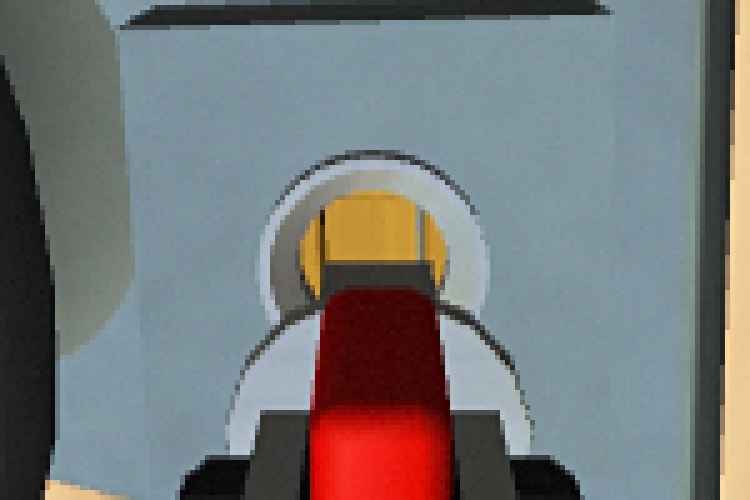

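Call:
servo_tool:
  increments:
    - [[0, 0, 4, 0, 0, 0, 0], [0, 0, 4, 0, 0, 0, 0], [0, 0, 4, 0, 0, 0, 0], [0, 0, 4, 0, 0, 0, 0], [0, 0, 4, 0, 0, 0, 0], [0, 0, 3, 0, 0, 0, 0], [0, 0, 3, 0, 0, 0, 0], [0, 0, 2, 0, 0, 0, 0]]

```text
t: 11.37
tool_pos: [528.4, -133.9, 140.6]
eef_rot: [-2.065, 1.736, -0.45]
wrist_force: [0.2, 0.7, -1.5]
finger_gap: 11.1
```

```bash
python3 -c "
from fr import *
where()"
```

```text
t 11.37 tip in socket [  0.3  -0.2 -13.5] theta -88.5 tilt [ 0.  -0.1] F [0.5 0.6 1.4] Tq [-0.01  1.81  0.04] gap 11.1 j [-0.05  0.05 -0.44 -0.23 -0.58  0.38]
```

No contact yet; continue gently.

Call:
servo_tool:
  increments:
    - [[0, 0, 2, 0, 0, 0, 0], [0, 0, 2, 0, 0, 0, 0], [0, 0, 2, 0, 0, 0, 0], [0, 0, 2, 0, 0, 0, 0], [0, 0, 0, 0, 0, 0, 0], [0, 0, 0, 0, 0, 0, 0], [0, 0, 0, 0, 0, 0, 0], [0, 0, 0, 0, 0, 0, 0]]

```text
t: 12.03
tool_pos: [532.3, -133.2, 134.3]
eef_rot: [-2.064, 1.736, -0.45]
wrist_force: [-0.1, 0.3, -1.7]
finger_gap: 11.2
```

```bash
python3 -c "
from fr import *
where()"
```

```text
t 12.03 tip in socket [ -0.   -0.2 -20.9] theta -88.5 tilt [ 0. -0.] F [0.9 0.3 1.4] Tq [ 0.01  1.79 -0.03] gap 11.2 j [-0.05  0.07 -0.44 -0.23 -0.56  0.39]
```

Call:
servo_tool:
  increments:
    - [[0, 0, 2, 0, 0, 0, 0], [0, 0, 2, 0, 0, 0, 0], [0, 0, 2, 0, 0, 0, 0], [0, 0, 2, 0, 0, 0, 0], [0, 0, 2, 0, 0, 0, 0], [0, 0, 1, 0, 0, 0, 0], [0, 0, 1, 0, 0, 0, 0], [0, 0, 0, 0, 0, 0, 0]]

```text
t: 12.7
tool_pos: [538.1, -131.9, 123.5]
eef_rot: [-2.064, 1.736, -0.45]
wrist_force: [0.5, -0.5, -1.1]
finger_gap: 11.1
```

```bash
python3 -c "
from fr import *
where()"
```

```text
t 12.7 tip in socket [  0.3  -0.1 -33.2] theta -88.5 tilt [ 0. -0.] F [ 0.2 -0.6  1.2] Tq [0.06 1.79 0.01] gap 11.1 j [-0.05  0.09 -0.45 -0.24 -0.54  0.39]
```

Call:
servo_tool:
  increments:
    - [[0, 0, 0.5, 0, 0, 0, 0], [0, 0, 0.5, 0, 0, 0, 0], [0, 0, 0, 0, 0, 0.05, 0], [0, 0, 0, 0, 0, 0.06, 0], [0, 0, 0, 0, 0, 0.06, 0], [0, 0, 0, 0, 0, 0.06, 0], [0, 0, 0, 0, 0, 0.06, 0], [0, 0, 0, 0, 0, 0.06, 0]]

```text
t: 13.37
tool_pos: [538.9, -132.0, 123.2]
eef_rot: [-1.705, 2.043, -0.341]
wrist_force: [0.3, -0.7, -0.7]
finger_gap: 11.7
```

```bash
python3 -c "
from fr import *
where();d=snap('wrist','w9');s=snap('side','s9')
cv2.imwrite('pics/c11.png',cv2.resize(d['img'][150:300,210:410],(800,600),interpolation=3))
"
```

```text
t 13.37 tip in socket [ -0.3  -0.5 -33.8] theta -68.3 tilt [0. 0.] F [ 0.2 -0.8  0.6] Tq [ 0.3   1.78 -0.23] gap 11.7 j [-0.05  0.09 -0.45 -0.24 -0.53  0.04]
```

View pics/c11.png

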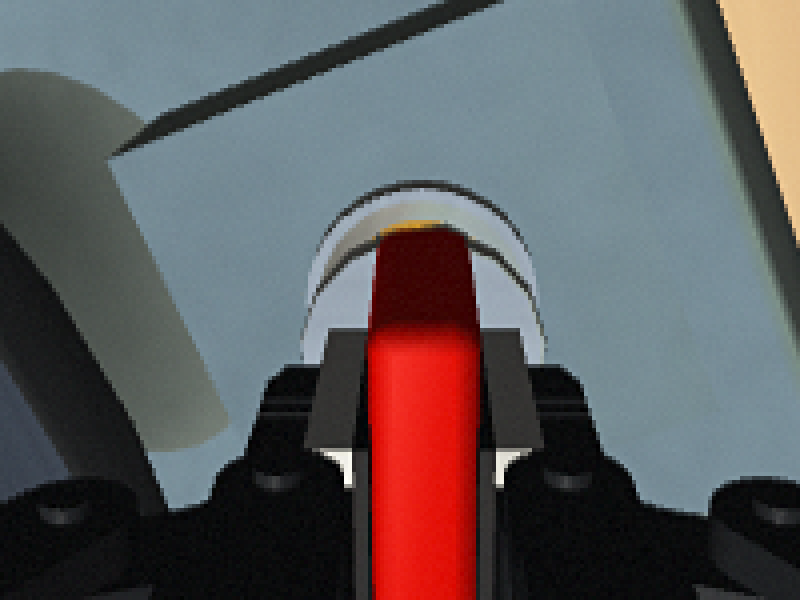

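Call:
servo_tool:
  increments:
    - [[0, 0, 0, 0, 0, 0.06, 0], [0, 0, 0, 0, 0, 0.06, 0], [0, 0, 0, 0, 0, 0.06, 0], [0, 0, 0, 0, 0, 0.06, 0], [0, 0, 0, 0, 0, 0.06, 0], [0, 0, 0, 0, 0, 0.06, 0], [0, 0, 0, 0, 0, 0.06, 0], [0, 0, 0, 0, 0, 0.06, 0]]

```text
t: 14.13
tool_pos: [539.0, -132.0, 123.3]
eef_rot: [-1.159, 2.36, -0.18]
wrist_force: [0.8, -0.0, -0.6]
finger_gap: 11.2
```

```bash
python3 -c "
from fr import *
where()"
```

```text
t 14.13 tip in socket [ -0.5  -0.5 -33.8] theta -40.9 tilt [0. 0.] F [-0.4 -0.2  0.9] Tq [ 0.16  1.6  -0.23] gap 11.2 j [-0.05  0.09 -0.45 -0.24 -0.53 -0.44]
```

Call:
servo_tool:
  increments:
    - [[0, 0, 0, 0, 0, 0.05, 0], [0, 0, 0, 0, 0, 0.05, 0], [0, 0, 0, 0, 0, 0.05, 0], [0, 0, 0, 0, 0, 0.05, 0], [0, 0, 0, 0, 0, 0, 0], [0, 0, 0, 0, 0, 0, 0], [0, 0, 0, 0, 0, 0, 0], [0, 0, 0, 0, 0, 0, 0]]

```text
t: 14.8
tool_pos: [539.0, -132.0, 123.3]
eef_rot: [-0.917, 2.456, -0.112]
wrist_force: [0.6, -0.7, 1.1]
finger_gap: 11.1
```

```bash
python3 -c "
from fr import *
where()"
```

```text
t 14.8 tip in socket [ -0.5  -0.4 -33.8] theta -29.6 tilt [-0.  0.] F [-0.9 -0.8 -0.7] Tq [ 0.34  1.35 -0.16] gap 11.1 j [-0.05  0.09 -0.45 -0.24 -0.53 -0.64]
```

Call:
servo_tool:
  increments:
    - [[0, 0, 0, 0, 0, 0.04, 0], [0, 0, 0, 0, 0, 0.04, 0], [0, 0, 0, 0, 0, 0.04, 0], [0, 0, 0, 0, 0, 0, 0], [0, 0, 0, 0, 0, 0, 0], [0, 0, 0, 0, 0, 0, 0], [0, 0, 0, 0, 0, 0, 0], [0, 0, 0, 0, 0, 0, 0]]

```text
t: 15.47
tool_pos: [539.0, -131.9, 123.3]
eef_rot: [-0.766, 2.505, -0.069]
wrist_force: [1.3, -1.7, 2.1]
finger_gap: 11.1
```

```bash
python3 -c "
from fr import *
where()"
```

```text
t 15.47 tip in socket [ -0.5  -0.4 -33.8] theta -22.6 tilt [-0.  0.] F [-1.9 -2.  -1.3] Tq [ 0.32  1.05 -0.19] gap 11.1 j [-0.05  0.09 -0.45 -0.24 -0.53 -0.76]
```

Call:
servo_tool:
  increments:
    - [[0, 0, 0, 0, 0, 0.04, 0], [0, 0, 0, 0, 0, 0.04, 0], [0, 0, 0, 0, 0, 0.04, 0], [0, 0, 0, 0, 0, 0, 0], [0, 0, 0, 0, 0, 0, 0], [0, 0, 0, 0, 0, 0, 0], [0, 0, 0, 0, 0, 0, 0], [0, 0, 0, 0, 0, 0, 0]]

```text
t: 16.13
tool_pos: [539.0, -131.9, 123.3]
eef_rot: [-0.615, 2.545, -0.027]
wrist_force: [0.7, -0.5, 3.1]
finger_gap: 11.1
```

```bash
python3 -c "
from fr import *
where()"
```

```text
t 16.13 tip in socket [ -0.5  -0.4 -33.8] theta -15.8 tilt [-0.  0.] F [-2.  -0.6 -2.4] Tq [ 0.35  0.64 -0.14] gap 11.1 j [-0.05  0.09 -0.45 -0.24 -0.53 -0.88]
```

Call:
servo_tool:
  increments:
    - [[0, 0, 0, 0, 0, 0.04, 0], [0, 0, 0, 0, 0, 0.04, 0], [0, 0, 0, 0, 0, 0.04, 0], [0, 0, 0, 0, 0, 0, 0], [0, 0, 0, 0, 0, 0, 0], [0, 0, 0, 0, 0, 0, 0], [0, 0, 0, 0, 0, 0, 0], [0, 0, 0, 0, 0, 0, 0]]

```text
t: 16.8
tool_pos: [539.0, -131.9, 123.3]
eef_rot: [-0.461, 2.577, 0.015]
wrist_force: [1.3, -0.4, 3.4]
finger_gap: 10.8
```

```bash
python3 -c "
from fr import *
where();d=snap('wrist','w10');s=snap('side','s10')
cv2.imwrite('pics/c12.png',cv2.resize(s['img'][120:220,290:415],(750,600),interpolation=3))
"
```

```text
t 16.8 tip in socket [ -0.4  -0.4 -33.8] theta -8.9 tilt [-0.  0.] F [-2.7 -0.7 -2.3] Tq [ 0.46  0.34 -0.17] gap 10.8 j [-0.05  0.09 -0.45 -0.24 -0.53 -1.  ]
```

View pics/w10.png

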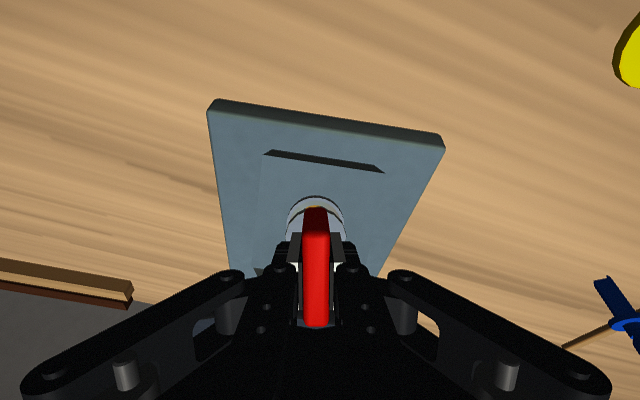

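View pics/c12.png

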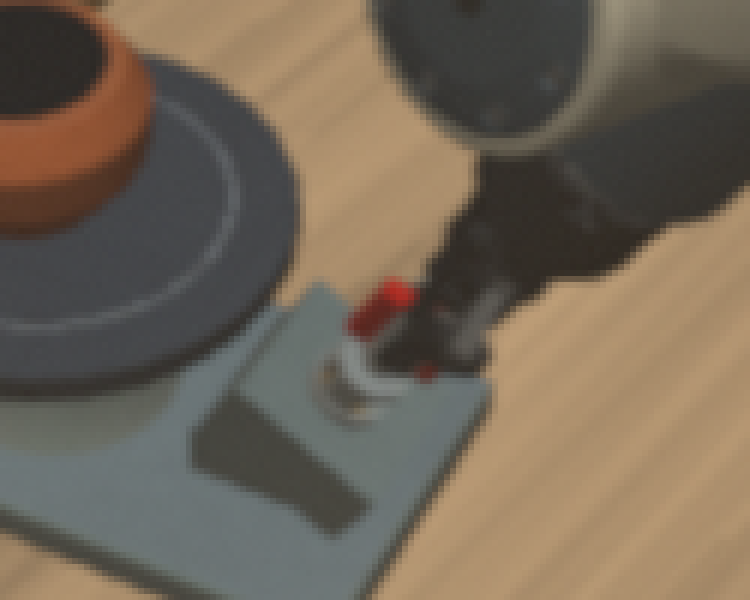

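Call:
servo_tool:
  increments:
    - [[0, 0, 0, 0, 0, 0.03, 0], [0, 0, 0, 0, 0, 0.03, 0], [0, 0, 0, 0, 0, 0, 0], [0, 0, 0, 0, 0, 0, 0], [0, 0, 0, 0, 0, 0, 0], [0, 0, 0, 0, 0, 0, 0], [0, 0, 0, 0, 0, 0, 0], [0, 0, 0, 0, 0, 0, 0]]

```text
t: 17.57
tool_pos: [538.9, -131.9, 123.2]
eef_rot: [-0.383, 2.59, 0.036]
wrist_force: [0.9, -1.3, 4.6]
finger_gap: 10.9
```

```bash
python3 -c "
from fr import *
where()"
```

```text
t 17.57 tip in socket [ -0.4  -0.4 -33.8] theta -5.4 tilt [-0.  0.] F [-2.8 -1.5 -3.7] Tq [ 0.53  0.06 -0.21] gap 10.9 j [-0.05  0.09 -0.45 -0.24 -0.53 -1.06]
```

Call:
servo_tool:
  increments:
    - [[0, 0, 0, 0, 0, 0.03, 0], [0, 0, 0, 0, 0, 0.03, 0], [0, 0, 0, 0, 0, 0, 0], [0, 0, 0, 0, 0, 0, 0], [0, 0, 0, 0, 0, 0, 0], [0, 0, 0, 0, 0, 0, 0], [0, 0, 0, 0, 0, 0, 0], [0, 0, 0, 0, 0, 0, 0]]

```text
t: 18.23
tool_pos: [539.0, -131.9, 123.2]
eef_rot: [-0.307, 2.601, 0.056]
wrist_force: [1.8, -1.9, 4.9]
finger_gap: 11.1
```

```bash
python3 -c "
from fr import *
where()"
```

```text
t 18.23 tip in socket [ -0.4  -0.4 -33.8] theta -2.1 tilt [-0.  0.] F [-3.7 -2.2 -3.5] Tq [ 0.52 -0.15 -0.77] gap 11.1 j [-0.05  0.09 -0.45 -0.24 -0.53 -1.11]
```

Call:
servo_tool:
  increments:
    - [[0, 0, 0, 0, 0, 0.03, 0], [0, 0, 0, 0, 0, 0.03, 0], [0, 0, 0, 0, 0, 0, 0], [0, 0, 0, 0, 0, 0, 0], [0, 0, 0, 0, 0, 0, 0], [0, 0, 0, 0, 0, 0, 0], [0, 0, 0, 0, 0, 0, 0], [0, 0, 0, 0, 0, 0, 0]]

```text
t: 18.9
tool_pos: [539.0, -131.9, 123.3]
eef_rot: [-0.23, 2.61, 0.077]
wrist_force: [2.6, -1.4, 5.4]
finger_gap: 11.1
```

```bash
python3 -c "
from fr import *
where()"
```

```text
t 18.9 tip in socket [ -0.5  -0.4 -33.8] theta 1.3 tilt [-0.  0.] F [-4.6 -1.9 -3.6] Tq [ 0.61 -0.18 -1.14] gap 11.1 j [-0.05  0.09 -0.45 -0.24 -0.53 -1.17]
```

Call:
servo_tool:
  increments:
    - [[0, 0, 0, 0, 0, -0.03, 0], [0, 0, 0, 0, 0, -0.03, 0], [0, 0, 0, 0, 0, 0, 0], [0, 0, 0, 0, 0, 0, 0.5], [0, 0, 0, 0, 0, 0, 0.5], [0, 0, 0, 0, 0, 0, 0.5], [0, 0, 0, 0, 0, 0, 0.5], [0, 0, 0, 0, 0, 0, 0.5]]

```text
t: 19.57
tool_pos: [537.8, -131.6, 121.9]
eef_rot: [-0.305, 2.604, 0.059]
wrist_force: [0.6, -0.5, -1.2]
finger_gap: 42.4
```

```bash
python3 -c "
from fr import *
where()"
```

```text
t 19.57 tip in socket [  1.4   0.2 -34.4] theta -1.9 tilt [ 0.1 -0. ] F [ 0.2 -0.6  1.3] Tq [0.04 1.46 0.03] gap 42.4 j [-0.05  0.09 -0.45 -0.24 -0.53 -1.12]
```

Call:
servo_tool:
  increments:
    - [[0, 0, -8, 0, 0, 0, 0.5], [0, 0, -10, 0, 0, 0, 0.5], [0, 0, -15, 0, 0, 0, 0.5], [0, 0, -15, 0, 0, 0, 0.5], [0, 0, -15, 0, 0, 0, 0.5], [0, 0, -15, 0, 0, 0, 0.5], [0, 0, -10, 0, 0, 0, 0.5], [0, 0, 0, 0, 0, 0, 0.5]]

```text
t: 20.23
tool_pos: [495.7, -141.0, 202.3]
eef_rot: [-0.305, 2.597, 0.055]
wrist_force: [0.4, -0.3, -0.9]
finger_gap: 42.8
```

```bash
python3 -c "
from fr import *
where();d=snap('wrist','w11');s=snap('side','s11')
print('grip top center',proj(d,(F@[0,0,-70.5,1])[:3]),'flange top',proj(d,(F@[0,0,-22.5,1])[:3]))
cv2.imwrite('pics/c13.png',cv2.resize(s['img'][120:220,290:415],(750,600),interpolation=3))
"
```

```text
t 20.23 tip in socket [-2.  -0.8 56.8] theta -2.0 tilt [-0.2  0.1] F [ 0.2 -0.3  0.9] Tq [0.06 1.49 0.01] gap 42.8 j [-0.07 -0.07 -0.4  -0.2  -0.74 -1.15]
grip top center [316.07232193 213.75565902] flange top [316.08988755 197.09747378]
```

View pics/w11.png

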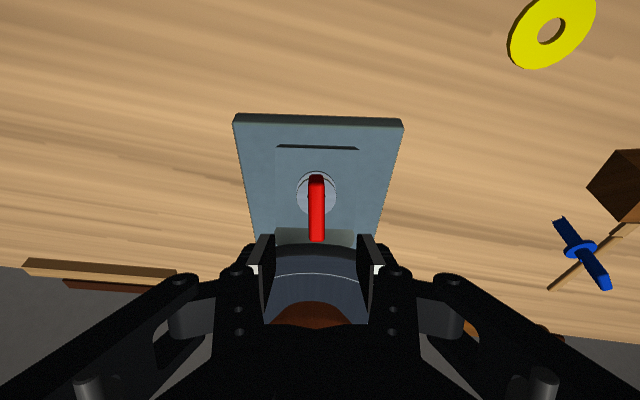

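View pics/c13.png

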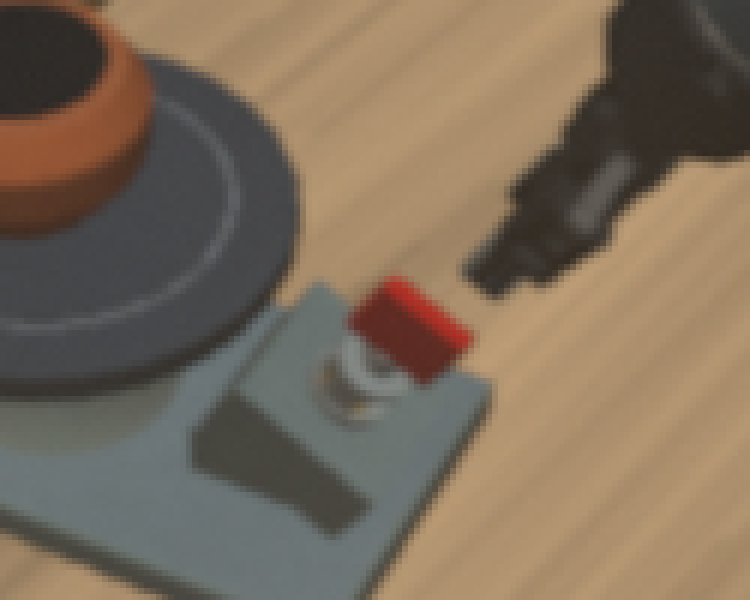

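```bash
python3 -c "
from fr import *
d=load('w11');i=d['img'].astype(int)
m=((i[...,2]>150)&(i[...,1]<60)&(i[...,0]<60)).astype(np.uint8)
c=max(cv2.findContours(m,0,2)[0],key=cv2.contourArea);r=cv2.minAreaRect(c);print(r)
for hh in (70.5,85):
  P=[]
  for p in cv2.boxPoints(r):
    cc,rr=ray(d,*p);X=cc+rr*(((S+ax*hh-cc)@ax)/(rr@ax));P.append((np.linalg.inv(F)@np.r_[X,1])[:2])
  P=np.array(P);print(hh,P.round(1).tolist(),P.mean(0).round(1))
  for k in range(2): e=P[k+1]-P[k];print(np.linalg.norm(e).round(1),np.degrees(np.arctan2(e[1],e[0])).round(1))
s=load('s11')
g=s['img'].astype(int);m=((g[...,2]>90)&(g[...,1]<60)&(g[...,0]<60));ys,xs=np.nonzero(m);k=(xs>330)&(xs<380)&(ys>150)&(ys<200);print('side red bbox',xs[k].min(),xs[k].max(),ys[k].min(),ys[k].max())
for n in (-23,23):
  for z in (51.5-19,51.5+19): print(n,z,proj(s,(F@[n,0,-z,1])[:3]).round(1))
cv2.imwrite('pics/c14.png',cv2.resize(d['img'][160:250,260:380],(800,600),interpolation=3))
"
```

```text
((316.5, 213.0), (56.0, 13.0), 90.0)
70.5 [[21.1, -5.0], [21.5, 4.1], [-21.1, 5.9], [-21.4, -3.8]] [0.  0.3]
9.2 88.0
42.6 177.6
85 [[24.3, -4.8], [24.6, 3.7], [-14.9, 5.3], [-15.2, -3.6]] [4.7 0.1]
8.5 88.0
39.5 177.6
side red bbox 349 367 167 183
-23 32.5 [347.7 172.2]
-23 70.5 [354.9 165.3]
23 32.5 [361.1 183.6]
23 70.5 [368.7 177. ]
```

View pics/c14.png

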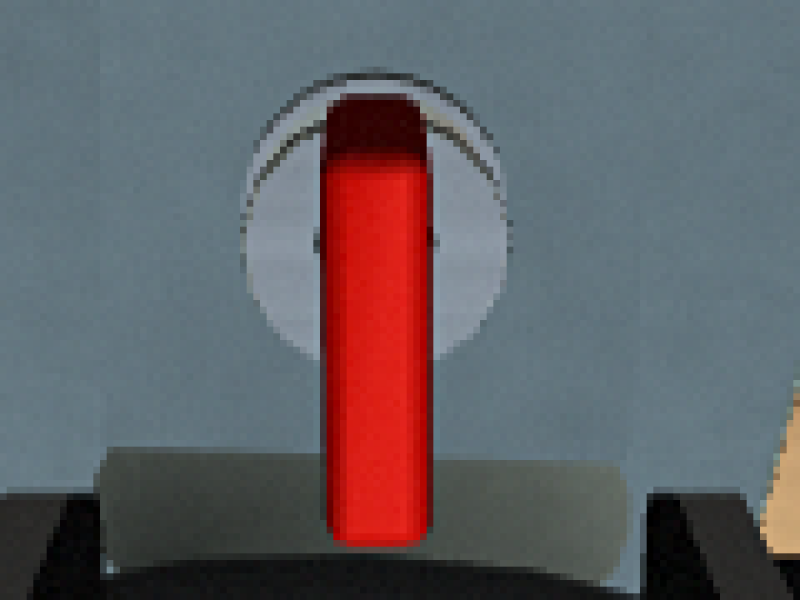

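```bash
python3 -c "
from fr import *
where();print(env.hand_in())"
```

```text
t 20.33 tip in socket [-0.1 -0.2 54.4] theta -2.0 tilt [-0.  0.] F [ 0.  -0.5  0.2] Tq [0.04 1.56 0.02] gap 42.7 j [-0.07 -0.07 -0.4  -0.2  -0.74 -1.15]
the job is handed in; nothing more can be done
None
```

I took the red-handled, bare-steel key from its block and lined it up with the square hole I had measured in the wrist view. It slid fully home with no rotating needed. I turned it clockwise about 1.5 rad, let go, backed the gripper about 90 mm clear along the socket axis, and handed in at about 20.3 s of the 48 s.

**Checks that agreed**
- **Depth:** while I held it, the tip read about 33.8 mm below the rim. After release, the grip-top centre lay within 0.3 mm of the socket axis when projected at its fully-home height. Its place in the side view matched to a few pixels.
- **Stop:** the turning torque stayed near 0.2 N m, then rose to 0.77 and 1.14 N m as I kept turning, so I take it as locked.
- **Handling:** the wrist force stayed at about 6 N or less in every reading, and the gripper was touching nothing at hand-in.

**One check that was slightly off:** allowing for the key's play, the turn implies the core moved about 1.39 rad, against a 1.3 rad maximum. That is within my few degrees of error in the hole's angle, but I could not read the brake angle directly.

I kept every path clear of the jar, rib and stick but did not re-measure their positions at the end.

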